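Function-check the photo turntable's stop button

TASK

Check the stop station of the photo turntable by pushing with the fingertips: press the red mushroom button all the way in and take your fingers off, so that it is seen to stay latched. Then push sideways on its grip bar to twist it clockwise (seen from above) until it pops out again, and move clear so that it turns back. Do not lift or shove the station, do not press the green start key, and leave the camera, mug and tape roll where they are.

Things in the scene. Friction and masses are not known exactly. Their poses are not given: they have to be found in the camera images.
- station: Loose desktop stop station, 3 kg, on rubber feet, must stay put: grey box 120 (x) x 200 (y) mm, yellow top plate 55 mm above the table. Origin at the centre of its underside, z up. The red mushroom's vertical axis is at x = 0, y = +40 mm, the green start key's at x = 0, y = -58 mm. A black collar (diameter 52 mm, top 62 mm above the table) surrounds the mushroom's stem.
- stop_grip (a point): Top centre of the red mushroom's grip bar, on its axis, moving and turning with it: 116 mm above the table when out, 106 latched. Bar 60 mm long (this point's x axis, white stripe along it; at rest parallel to the station's x), 13 mm wide (y), stands 25 mm above the red cap (disc, diameter 64 mm, 16 mm thick). z up. White arrows on the cap show the clockwise release direction.
- stop_press (a joint): How far the mushroom is pushed in, m: 0 = out, 0.0125 = hard bottom. Spring-loaded: the push grows from 3 to about 8 N; 12 N puts it firmly on the bottom. It latches once pushed beyond about 0.0107 and, let go, stays at about 0.010. Twisting releases it and it springs out to 0, unless something on the cap holds it down.
- stop_twist (a joint): Clockwise turn (from above) of the mushroom head with its bar, rad: 0 = rest, 0.9 = stop. A spring turns it back to 0 when let go. The latch lets go at about 0.4; turn to about 0.7 to be sure. Turning takes a sideways push of 1 to 5 N on the bar, 20 mm from the axis. While the button is out, turning has no effect.
- start (a joint): Green start key (diameter 24 mm in a black 40 mm housing, top 74 mm above the table): 0 = out, 0.006 m = fully pressed. Must not be pressed.
- camera_center (a point): Centre of a loose silver compact camera, 26 x 96 x 58 mm with a short black lens; bystander, standing upright.
- mug_center (a point): Centre of a loose blue mug, diameter 76 mm, 85 mm high, with a handle; bystander.
- tape_center (a point): Centre of a loose green roll of tape lying flat, diameter 70 mm, 19 mm high; bystander.

How it is judged (in metres and radians):
On the way, in this order (a step that is already met when the one before it is completed fails the run):
1. the mushroom button is pushed in past its latch (value of joint stop_press above 0.0095 m), for 0.05 s.
2. nothing of the robot touches the station and the button stays latched in (value of joint stop_press above 0.008 m and value of joint stop_twist below 0.1 rad and contact force between each of the fingers, the arm and station below 0.1 N), for 0.2 s.
3. the head is twisted clockwise (value of joint stop_twist above 0.25 rad).
At the end, for the whole second after the job is handed in: The mushroom is out again (pressed less than 2 mm), its head turned back (under 0.1 rad), the start key out, the station at rest, flat and within 30 mm of where it stood, and camera, mug and tape roll within 20 mm of where they stood (value of joint stop_press below 0.002 m and value of joint stop_twist below 0.1 rad and value of joint start below 0.001 m and linear speed of station below 0.02 m/s and angle between station's own z axis and vertical below 0.05 rad and distance of station from where it was at the start of the episode below 0.03 m and distance of each of camera_center, mug_center, tape_center from where it was at the start of the episode below 0.02 m); the robot touches nothing.
It fails at once if the station is lifted or tipped (height (world z) of station above 0.008 m or angle between station's own z axis and vertical above 0.1 rad).
It fails at once if the station is shoved more than 30 mm (distance of station from where it was at the start of the episode above 0.03 m).
It fails at once if the green start key is pressed (value of joint start above 0.002 m).
It fails at once if the camera, mug or tape roll is moved, lifted or knocked over (distance of any of camera_center, mug_center, tape_center from where it was at the start of the episode above 0.02 m).
It also fails if it takes over 43 s, if anything falls off the work surface, if the arm or the gripper's body presses on something with over 40 N, if the wrist force passes 120 N, or if a joint passes its speed limit or range.

ROBOT

A 6-joint arm with a two-finger parallel gripper is mounted at the origin on the work surface. World frame = base frame: x ahead of the robot, y to its left, z up, the work surface at z = 0. Lengths are in mm, angles in rad, forces in N, time in s.
With the tool pointing down it reaches from about 375 to 900 mm from the base axis. Payload 3.1 kg.
Tool frame: the origin (TCP) lies on the centre line of the jaws, within the pads' length; the fingertips stand r.tips_ahead ahead of it and the grasp point (between the pads) lies 8 mm behind it (r.tips_ahead is the distance from the TCP to the fingertips, in mm); z points along the fingers, y is the line along which they close (so a half turn about z gives the same grasp; the last joint's range is limited). The gripper opens to 87 mm and grips with 3 to 60 N. Pads are 19 mm wide; open, the fingers measure 117 mm over their backs; the gripper's body (75 mm by 190 mm) begins 51 mm behind the grasp point.
Start: joints at [-1.423, 0.527, 1.433, -0, 1.181, -0.178], TCP at [200.064, -592.09, 233.548] pointing down, gripper open.
Joint ranges: [-3.08, 3.08], [-0.75, 2.2], [0.22, 2.44], [-1.43, 4.57], [0, 2.65], [-2.85, 2.85]. Speed limits (rad/s): [2.79, 2.79, 3.14, 3.14, 3.14, 3.14].

INTERFACE

Orientations are given as a rotation vector (axis times angle).
In Python, from station import r gives the robot as it stands.
- The arm moves only by the tool send_rows, never from a script. Its argument "moves" is a list of rows, each a list of 7 numbers: the shift along the tool's x, y, z in mm, then the turn, a rotation vector about the tool's x, y, z in degrees, then the finger opening in mm, from 0 to 87. In form: [[dx, dy, dz, ax, ay, az, grip], ...]. A call has 1 to 20 rows; each row shifts and turns the commanded pose from where the row before left it, along the tool's axes as they then stand; what a row does not reach is not made up. A row lasts 1/12 s, in which the tool goes at most 41.7 mm and 7.16 degrees, less where a joint would pass 70% of its speed; a pose out of reach is approached as far as the arm can. A call with a gripper value outside its range is refused whole. The fingers move at their own pace and stop on an object; "squeeze" is the grip in N (left out, the last holds). Time passes only in rows, so rows that do not move let the fingers close. It gives the time, the measured TCP pose, the force, the opening and the grip force at its end, in the units of the state.
- r.observe(): the state, without advancing time (a new reading comes with each control period).
- r.read_camera(name): name is "side" or "top"; returns (picture, depth): 384x512x3 uint8, blue, green, red; 384x512 float32, mm along the optical axis (not along the pixel's ray), 0 where there is no reading.
- r.camera_info(name): a dict with "mtx" (3x3 intrinsics, pixels), "R" (3x3) and "t" (3): a world point X has camera coordinates R X + t. Camera axes: x right, y down, z forward; pixel columns grow to the right and rows downward; lengths in mm; the calibration is good to about 2 mm. A picture is of the moment at which its call begins. camera_info takes no time and is no camera call.
- r.hand_in(): hands the job in; it is judged then, once.
The state is a dict: "time_s": time; "qpos": joint angles; "qd": joint speeds; "tau": joint torques, N m; "position": TCP position; "eef_rot": TCP orientation; "contact_force": force on the tool from outside, world axes, zero at the start; "torque": the same for the moment, N m; "opening": opening from 0.0 (shut) to 1.0 (fully open); "grasp_force": force on a finger pad.
Only numpy, scipy, OpenCV 4.12 (cv2) and the standard library are available. Lean on these libraries where they do the work, as an engineer would, in place of code of your own. Each camera call takes 0.05 s, during which the arm holds its last target. There are 200 camera calls.

## Working session

There is one attempt and no reset: what is moved stays moved. The work goes in short steps, Python scripts to look and compute and a tool call to move; the robot and the scene stay as the last step left them, time stands still between calls to the robot, and variables do not carry over. Pictures are saved under pics/ and viewed, at most 10 in all, crops included, and the job is handed in when it is done.

Besides the shell and the picture viewer there is one more tool, called as name([rows], argument=value, ...), one row to a line, values as JSON. send_rows: Moves the arm, as the interface text tells. Its arguments: {"type":"object","properties":{"moves":{"type":"array"},"squeeze":{"type":"number"}},"required":["moves"]}

```bash
mkdir -p pics
python3 - <<'E'
from station import r
import cv2,numpy as np
for n in("side","top"):
    p,d=r.read_camera(n); cv2.imwrite(f"pics/{n}0.png",p); np.save(f"{n}d.npy",d)
    c=r.camera_info(n); print(n,c["mtx"].round(1).tolist(),(-c["R"].T@c["t"]).round())
o=r.observe(); print(o,r.tips_ahead)
E
```

```text
side [[491.2, 0.0, 245.4], [0.0, 491.2, 190.7], [0.0, 0.0, 1.0]] [-52. 648. 563.]
top [[494.9, 0.0, 249.5], [0.0, 494.9, 187.4], [0.0, 0.0, 1.0]] [ 425.   65. 1068.]
{'time_s': 0.1, 'qpos': array([-1.42348205e+00,  5.28372448e-01,  1.43377592e+00,  1.74193131e-06,
        1.18138157e+00, -1.78497540e-01]), 'qd': array([ 0.00076772, -0.00110011, -0.00228829, -0.0012948 ,  0.00093499,
       -0.00034796]), 'tau': array([ 5.24294660e-05, -4.40985525e+01, -1.77150464e+01,  6.35485305e-02,
        5.34067419e-02, -4.85454143e-05]), 'position': array([ 199.98404304, -591.47236445,  232.66936407]), 'eef_rot': array([-3.09808724e+00, -5.09208169e-01, -4.99438261e-05]), 'contact_force': array([0.44878008, 0.50103343, 0.52841273]), 'torque': array([ 0.00398346, -0.02518699, -0.03827596]), 'grasp_force': 0.0, 'opening': 0.9978473520060726} 11.0
```

View pics/top0.png

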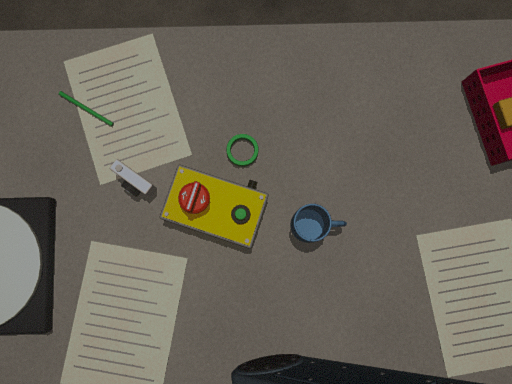

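View pics/side0.png

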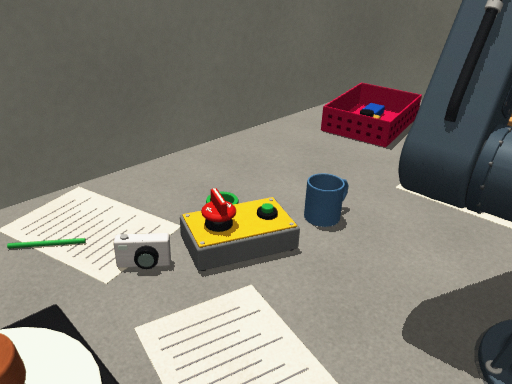

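Top view: station plate centred at about (215,207), mushroom at (194,198), green key at (241,214), camera at (131,177), tape roll at (242,150) and mug at (312,222). The side view agrees, and the button is out. Next I measure these.

```bash
cat > h.py <<'E'
from station import r
import cv2,numpy as np
from scipy.spatial.transform import Rotation as Ro
def ray(n,uv,z):
    c=r.camera_info(n); R=np.array(c["R"]);C=-R.T@np.array(c["t"]).ravel()
    d=R.T@np.linalg.inv(c["mtx"])@np.array([uv[0],uv[1],1.]); return C+d*(z-C[2])/d[2]
def big(m):
    return max(cv2.findContours(m.astype(np.uint8),cv2.RETR_EXTERNAL,cv2.CHAIN_APPROX_NONE)[0],key=cv2.contourArea)
def cen(k): return cv2.minEnclosingCircle(k)[0]
E
python3 - <<'E'
from h import *
p=cv2.imread("pics/top0.png");h=cv2.cvtColor(p,cv2.COLOR_BGR2HSV);H,S,V=cv2.split(h)
roi=np.zeros(H.shape,bool);roi[155:255,155:275]=1
y=big(roi&(H>20)&(H<35)&(S>150)&(V>90))
k=cv2.convexHull(y)
W=np.array([ray("top",q[0],55)[:2] for q in k],np.float32)
rc=cv2.minAreaRect(W);print("plate",rc,cv2.boxPoints(rc).round().tolist())
red=big(roi&((H<8)|(H>172))&(S>140)&(V>70))
c,rad=cv2.minEnclosingCircle(red);print("red",c,rad,ray("top",c,91))
M=np.zeros(H.shape,np.uint8);cv2.drawContours(M,[red],-1,1,-1)
w=(M>0)&(S<110)&(V>120); ys,xs=np.nonzero(w);
n,l,st,ce=cv2.connectedComponentsWithStats(w.astype(np.uint8))
i=1+np.argmax(st[1:,4]);ys,xs=np.nonzero(l==i)
P=np.array([ray("top",q,116)[:2] for q in zip(xs,ys)],np.float32);f=cv2.minAreaRect(P);print("stripe",f,P.mean(0),cv2.fitLine(P,cv2.DIST_L2,0,.01,.01).ravel())
g=big(roi&(H>45)&(H<85)&(S>120));print("green",ray("top",cen(g),74))
t=(H>45)&(H<85)&(S>100);t[:, :220]=0;t[170:]=0;print("tape",ray("top",cen(big(t)),10))
b=(H>95)&(H<125)&(S>100);b[:,:280]=0;b[:,332:]=0;b[260:]=0;b[:190]=0;print("mug",ray("top",cen(big(b)),85))
for q in((111,160),(153,187),(125,193)):print("cam",ray("top",q,58))
ps=cv2.imread("pics/side0.png");h=cv2.cvtColor(ps,cv2.COLOR_BGR2HSV);H,S,V=cv2.split(h)
m=((H<8)|(H>172))&(S>140)&(V>60);m[:,:190]=0;m[:,250:]=0;m[:180]=0;k=big(m);print("side red",cv2.boundingRect(k))
c=r.camera_info("side");d=np.load("sided.npy")
for u,v in((214,192),(228,210),(218,212)):
    print(d[v,u],ray("side",(u,v),116 if v<200 else 95))
E
```

```text
plate ((530.4933471679688, 136.69537353515625), (190.0900115966797, 109.74380493164062), 70.3080825805664) [[447.0, 66.0], [550.0, 29.0], [614.0, 208.0], [511.0, 245.0]]
red (192.0, 196.5) 15.33796215057373 [545.26492165 176.84947963  91.        ]
stripe ((544.0882568359375, 174.44297790527344), (5.331664085388184, 51.578086853027344), 70.32292175292969) [543.9929  174.58047] [ 9.4406807e-01 -3.2975057e-01  5.4399292e+02  1.7458044e+02]
green [628.39373983  75.84346088  74.        ]
tape [655.85764888  76.67722619  10.        ]
mug [488.32680632 -60.37873962  85.        ]
cam [629.66312708 348.23417553  58.        ]
cam [570.94487593 260.84148008  58.        ]
cam [559.84099414 318.41352951  58.        ]
side red (201, 188, 35, 34)
891.187 [554.91381114 173.26528821 116.        ]
884.2094 [517.41524518 171.48168325  95.        ]
877.6573 [523.62145045 189.3545132   95.        ]
```

Everything is consistent. The station yaw is -19.5°, and the mushroom at (544, 174.5) from the stripe matches the plate prediction. Next I move above it, closing the fingers on the way.

send_rows([
  [24,-26,0,0,0,0,0],
  [24,-26,0,0,0,0,0],
  [24,-26,0,0,0,0,0],
  [24,-26,0,0,0,0,0],
  [24,-26,0,0,0,0,0],
  [24,-26,0,0,0,0,0],
  [24,-26,0,0,0,0,0],
  [24,-26,0,0,0,0,0],
  [24,-26,0,0,0,0,0],
  [24,-26,0,0,0,0,0],
  [24,-26,0,0,0,0,0],
  [24,-26,0,0,0,0,0],
  [24,-26,0,0,0,0,0],
  [24,-26,0,0,0,0,0],
  [24,-26,0,0,0,0,0],
  [24,-26,0,0,0,0,0],
  [24,-26,0,0,0,0,0],
  [24,-26,0,0,0,0,0],
  [24,-26,0,0,0,0,0],
  [24,-26,0,0,0,0,0],
])

```text
time_s: 1.77
position: [488.5, 56.1, 233.3]
eef_rot: [-3.1, -0.51, 0.001]
contact_force: [0.0, -0.3, -0.6]
opening: 0.007
grasp_force: 0.0
```

send_rows([
  [24,-26,0,0,0,0,0],
  [24,-26,0,0,0,0,0],
  [24,-26,0,0,0,0,0],
  [0,0,0,0,0,-7,0],
  [0,0,0,0,0,-7,0],
  [0,0,0,0,0,-7,0],
  [0,0,0,0,0,-7,0],
  [0,0,0,0,0,-7,0],
  [0,0,0,0,0,-7,0],
  [0,0,0,0,0,-7,0],
  [0,0,0,0,0,-7,0],
  [0,0,0,0,0,-7,0],
  [0,0,0,0,0,-7,0],
  [0,0,0,0,0,-7,0],
  [0,0,0,0,0,-7,0],
  [0,0,0,0,0,-7,0],
  [0,0,0,0,0,-7,0],
  [0,0,0,0,0,-7,0],
  [0,0,0,0,0,-7,0],
  [0,0,0,0,0,-7,0],
])

```text
time_s: 3.43
position: [531.2, 151.1, 233.1]
eef_rot: [-1.125, -2.932, 0.001]
contact_force: [-0.1, -0.3, 0.1]
opening: 0.005
grasp_force: 0.0
```

```bash
cat > w.py <<'E'
from h import *
o=r.observe();R=Ro.from_rotvec(o["eef_rot"]).as_matrix()
t=np.array([544,174.5,o["position"][2]])
print(o["time_s"],o["position"].round(1),"y-angle",np.degrees(np.arctan2(R[1,1],R[0,1])).round(2),"zaxis",R[:,2].round(3),"q",o["qpos"].round(2),"F",o["contact_force"].round(1),"op",o["opening"])
print("tool shift to axis",(R.T@(t-o["position"])).round(1))
E
python3 w.py
```

```text
3.4333 [531.2 151.1 233.1] y-angle 48.01 zaxis [-0.001 -0.    -1.   ] q [ 0.07  0.43  1.62  0.    1.1  -0.76] F [-0.1 -0.3  0.1] op 0.005307450342337203
tool shift to axis [ 6.1 25.9 -0. ]
```

send_rows([
  [3,13,0,0,0,0,0],
  [3,13,0,0,0,0,0],
  [0,0,20,0,0,0,0],
  [0,0,20,0,0,0,0],
  [0,0,20,0,0,0,0],
  [0,0,15,0,0,0,0],
  [0,0,13,0,0,0,0],
  [0,0,0,0,0,0,0],
  [0,0,0,0,0,0,0],
])

```text
time_s: 4.18
position: [544.8, 175.3, 144.8]
eef_rot: [-1.135, -2.928, 0.001]
contact_force: [-0.2, 0.2, 0.2]
opening: 0.008
grasp_force: 0.0
```

Run:
```python
import w
from h import *
t,_=r.read_camera("top");s,_=r.read_camera("side")
a=cv2.resize(t[130:270,110:280],None,fx=2.3,fy=2.3,interpolation=2);b=cv2.resize(s[130:270,150:320],None,fx=2.3,fy=2.3,interpolation=2)
cv2.imwrite("pics/c1.png",np.hstack([a,b]))
```

```text
4.1833 [544.8 175.3 144.8] y-angle 47.61 zaxis [-0.001  0.    -1.   ] q [ 0.12  0.57  1.65  0.    0.92 -0.72] F [-0.2  0.2  0.2] op 0.007504270821174205
tool shift to axis [ 0.1 -1.2  0. ]
```

View pics/c1.png

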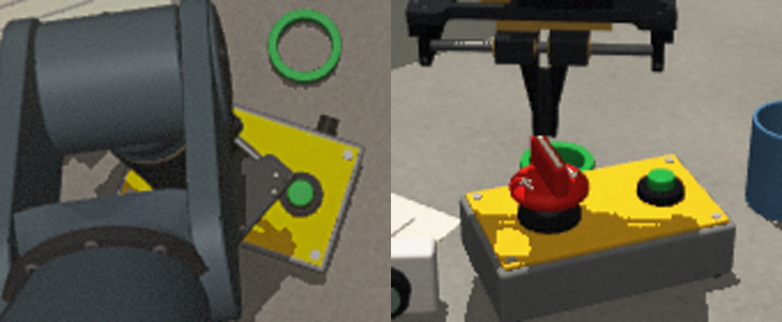

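In the side crop the closed tips are at (544,133), right above the bar's stripe at (545,145). The top view is mostly hidden by the arm. Next is the press.

send_rows([
  [0,0,8,0,0,0,0],
  [0,0,8,0,0,0,0],
  [0,0,3,0,0,0,0],
  [0,0,3,0,0,0,0],
  [0,0,3,0,0,0,0],
  [0,0,2,0,0,0,0],
  [0,0,1,0,0,0,0],
  [0,0,0,0,0,0,0],
  [0,0,0,0,0,0,0],
])

```text
time_s: 5.03
position: [544.9, 174.4, 117.9]
eef_rot: [1.135, 2.929, 0.001]
contact_force: [0.2, 0.5, 4.7]
opening: 0.006
grasp_force: 2.3
```

send_rows([
  [0,0,1,0,0,0,0],
  [0,0,1,0,0,0,0],
  [0,0,1,0,0,0,0],
  [0,0,0.5,0,0,0,0],
  [0,0,0,0,0,0,0],
  [0,0,0,0,0,0,0],
])

```text
time_s: 5.53
position: [545.0, 174.5, 114.8]
eef_rot: [1.134, 2.929, 0.001]
contact_force: [-2.6, 1.2, 6.7]
opening: 0.007
grasp_force: 3.7
```

Pressed about 12.2 mm with 6.7 N; a little further puts it firmly on the bottom.

send_rows([
  [0,0,0.5,0,0,0,0],
  [0,0,0.5,0,0,0,0],
  [0,0,0.5,0,0,0,0],
  [0,0,0,0,0,0,0],
])

```text
time_s: 5.87
position: [545.2, 174.5, 114.7]
eef_rot: [1.134, 2.928, 0.001]
contact_force: [-4.0, -0.4, 15.4]
opening: 0.005
grasp_force: 7.6
```

Force is 15 N at 114.7, so it's on the bottom. Now I lift, open, and check the latch.

send_rows([
  [0,0,-3,0,0,0,0],
  [0,0,-8,0,0,0,0],
  [0,0,-12,0,0,0,0],
  [0,0,-12,0,0,0,0],
  [0,0,0,0,0,0,42],
  [0,0,0,0,0,0,42],
  [0,0,0,0,0,0,42],
  [0,0,0,0,0,0,42],
  [0,0,0,0,0,0,42],
  [0,0,0,0,0,0,42],
  [0,0,0,0,0,0,42],
])

```text
time_s: 6.78
position: [544.5, 174.4, 147.1]
eef_rot: [-1.134, -2.929, 0.001]
contact_force: [0.6, 0.2, -0.6]
opening: 0.432
grasp_force: 0.0
```

Run:
```python
import w
from h import *
s,_=r.read_camera("side")
cv2.imwrite("pics/c2.png",cv2.resize(s[130:270,150:320],None,fx=3.5,fy=3.5,interpolation=2))
H,S,V=cv2.split(cv2.cvtColor(s,cv2.COLOR_BGR2HSV))
m=((H<8)|(H>172))&(S>140)&(V>60);m[:,:190]=0;m[:,250:]=0;m[:180]=0;print("side red",cv2.boundingRect(big(m)))
```

```text
6.7833 [544.5 174.4 147.1] y-angle 47.67 zaxis [-0.001 -0.    -1.   ] q [ 0.11  0.57  1.65 -0.    0.92 -0.72] F [ 0.6  0.2 -0.6] op 0.43164704765915446
tool shift to axis [ 0.4 -0.2  0. ]
side red (202, 193, 33, 33)
```

View pics/c2.png

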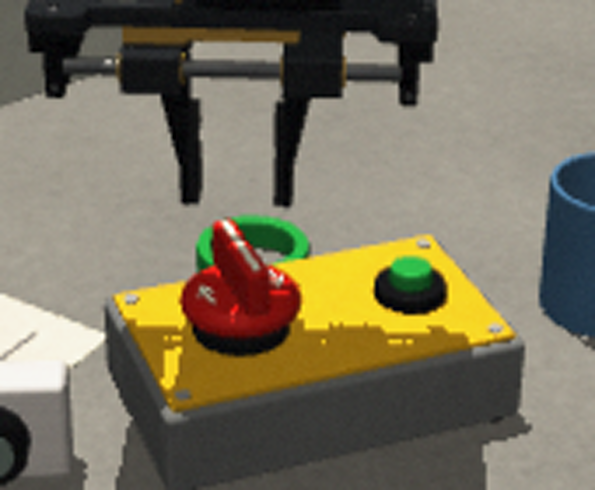

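The red blob dropped 5 px (top edge 188 to 193), the cap sits low over the collar and the fingers are clear, so it is latched. Next I descend with the fingers either side of the bar. Tips go to about 97 mm, clear of the cap even after it pops out.

send_rows([
  [0,0,13,0,0,0,42],
  [0,0,13,0,0,0,42],
  [0,0,8,0,0,0,42],
  [0,0,5,0,0,0,42],
  [0,0,0,0,0,0,42],
  [0,0,0,0,0,0,42],
])

```text
time_s: 7.33
position: [544.7, 174.4, 108.4]
eef_rot: [-1.134, -2.929, 0.0]
contact_force: [1.3, 0.7, 0.7]
opening: 0.483
grasp_force: 0.0
```

send_rows([
  [0,0,0,0,0,5,42],
  [0,0,0,0,0,5,42],
  [0,0,0,0,0,5,42],
  [0,0,0,0,0,5,42],
  [0,0,0,0,0,5,42],
  [0,0,0,0,0,5,42],
  [0,0,0,0,0,5,42],
  [0,0,0,0,0,5,42],
  [0,0,0,0,0,0,42],
  [0,0,0,0,0,0,42],
])

```text
time_s: 8.17
position: [545.1, 174.3, 109.2]
eef_rot: [2.064, 2.367, 0.001]
contact_force: [-0.5, -1.1, 0.5]
opening: 0.486
grasp_force: 0.4
```

Run:
```python
import w
from h import *
print(w.o["torque"])
s,_=r.read_camera("side")
cv2.imwrite("pics/c3.png",cv2.resize(s[130:270,150:320],None,fx=3.5,fy=3.5,interpolation=2))
```

```text
8.1667 [545.1 174.3 109.2] y-angle 7.81 zaxis [ 0.001 -0.    -1.   ] q [ 0.11  0.63  1.67 -0.    0.84 -0.02] F [-0.5 -1.1  0.5] op 0.4861845611083844
tool shift to axis [ 0.4 -1.1 -0. ]
[-0.16753821 -0.06655125 -0.013684  ]
```

View pics/c3.png

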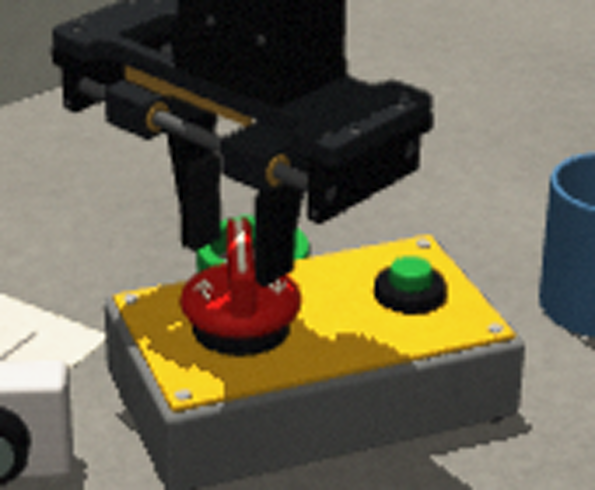

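The bar at (240,260) has begun to turn clockwise between the two fingers, and the cap is still low. I carry on turning.

send_rows([
  [0,0,0,0,0,4,42],
  [0,0,0,0,0,4,42],
  [0,0,0,0,0,4,42],
  [0,0,0,0,0,4,42],
  [0,0,0,0,0,4,42],
  [0,0,0,0,0,4,42],
  [0,0,0,0,0,3,42],
  [0,0,0,0,0,0,42],
  [0,0,0,0,0,0,42],
])

```text
time_s: 8.97
position: [544.3, 174.1, 108.6]
eef_rot: [-2.56, -1.82, 0.002]
contact_force: [-0.9, -1.2, 0.3]
opening: 0.482
grasp_force: 1.0
```

Run:
```python
import w
from h import *
print(w.o["torque"])
s,_=r.read_camera("side")
cv2.imwrite("pics/c4.png",cv2.resize(s[130:270,150:320],None,fx=3.5,fy=3.5,interpolation=2))
```

```text
8.9667 [544.3 174.1 108.6] y-angle -19.18 zaxis [-0.001 -0.001 -1.   ] q [ 0.11  0.63  1.67 -0.    0.84  0.45] F [-0.9 -1.2  0.3] op 0.48170204844575837
tool shift to axis [ 0.3 -0.4  0. ]
[-0.35264159  0.17148813  0.03761881]
```

View pics/c4.png

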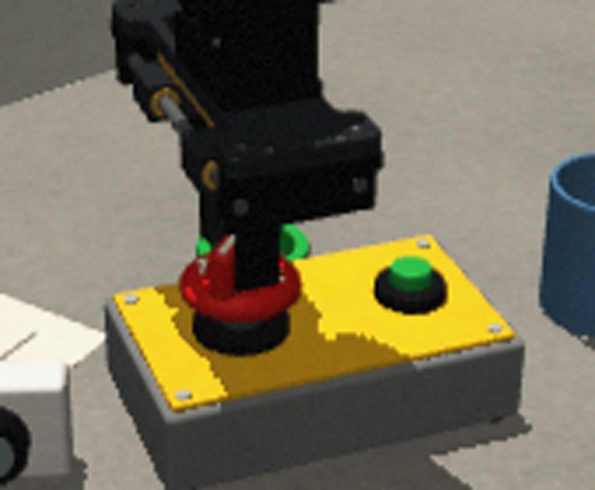

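The cap has risen: the stem and collar show more at (240,335), so the latch has let go. I turn back, lift, and check.

send_rows([
  [0,0,0,0,0,-5,42],
  [0,0,0,0,0,-5,42],
  [0,0,0,0,0,-5,42],
  [0,0,0,0,0,-5,42],
  [0,0,0,0,0,-5,42],
  [0,0,0,0,0,-5,42],
  [0,0,0,0,0,-5,42],
  [0,0,0,0,0,-5,42],
  [0,0,0,0,0,-5,42],
  [0,0,0,0,0,-5,42],
  [0,0,0,0,0,-5,42],
  [0,0,0,0,0,-5,42],
  [0,0,0,0,0,-5,42],
  [0,0,-8,0,0,0,42],
  [0,0,-15,0,0,0,42],
  [0,0,-25,0,0,0,42],
  [0,0,-25,0,0,0,42],
  [0,0,-20,0,0,0,42],
  [0,0,0,0,0,0,42],
  [0,0,0,0,0,0,42],
])

```text
time_s: 10.68
position: [545.8, 174.8, 203.4]
eef_rot: [1.185, 2.905, 0.004]
contact_force: [-0.8, 0.3, -0.3]
opening: 0.482
grasp_force: 0.0
```

Run:
```python
import w
from h import *
s,_=r.read_camera("side")
cv2.imwrite("pics/c5.png",s)
H,S,V=cv2.split(cv2.cvtColor(s,cv2.COLOR_BGR2HSV))
m=((H<8)|(H>172))&(S>140)&(V>60);m[:,:190]=0;m[:,250:]=0;m[:180]=0;print("side red",cv2.boundingRect(big(m)))
```

```text
10.6833 [545.8 174.8 203.4] y-angle 45.61 zaxis [ 0.004  0.001 -1.   ] q [ 0.11  0.49  1.6   0.    1.04 -0.68] F [-0.8  0.3 -0.3] op 0.48157449992846846
tool shift to axis [ 1.1 -1.5 -0. ]
side red (201, 188, 35, 34)
```

View pics/c5.png

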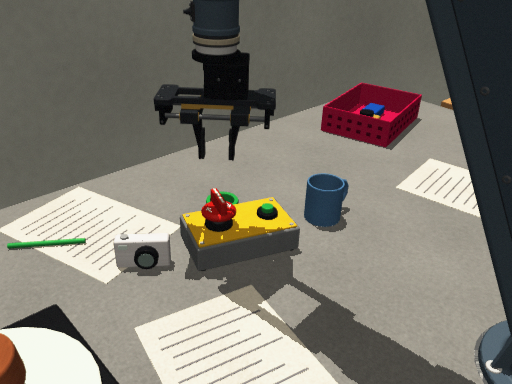

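The mushroom at (218,205) is out and turned back, with the same red box as at the start. The gripper is clear, and the camera, mug and tape roll look unmoved.

```bash
python3 -c "
from station import r
print(r.hand_in())"
```

```text
the job is handed in; nothing more can be done
None
```

I pressed the stop button in, saw it stay latched with the fingers off, twisted it clockwise until it popped out, and moved clear; the last picture shows it out and turned back. The job was handed in at about 10.7 s, but `r.hand_in()` returned no verdict.

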